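# Load the dish clamp and hold its hinge in line for the pin

## Robot

A 6-joint arm with a two-finger parallel gripper is mounted at the origin on a cart in front of the work surface, level with it; the furniture and walls round the work are solid. World frame = base frame: x ahead of the robot, y to its left, z up, the work surface at z = 0. Lengths are in m, angles in rad, forces in N, time in s.
With the tool pointing down it reaches from about 0.35 to 0.975 m from the base axis. Payload 7.1 kg.
Tool frame: the origin (TCP) lies midway between the tips of the shut fingers; the grasp point (between the pads) lies 19 mm behind it; z points along the fingers, x is the direction in which the jaws open and shut, and the axes are right-handed (so a half turn about z gives the same grasp; the last joint's range is limited). The gripper opens to 88 mm and grips with 3 to 60 N. Pads are 20 mm wide; open, the fingers measure 115 mm over their backs; the gripper's body (75 mm by 178 mm) begins 61 mm behind the grasp point.
Start: joints at [-1.304, 0.423, 1.63, -0, 1.089, -0.019], TCP at [0.176, -0.6, 0.223] pointing down, gripper open.
Joint ranges: [-3, 3], [-0.9, 2.11], [0.09, 2.58], [-1.31, 4.45], [0.11, 2.69], [-2.54, 2.54]. Speed limits (rad/s): [2.39, 2.39, 3.01, 3.14, 3.14, 3.14].

## Interface

Orientations are given as a unit quaternion [w, x, y, z].
In Python, from station import move_pose, movel, movej, command_gripper, wait, inverse_kinematics, read_camera, camera_info, MotionError, job_done, get_time, get_joint_pos, get_qvel, get_effort, get_tcp_pos, get_ee_rot, get_ft_force, get_ft_torque, get_grip_width gives the robot as it stands. Calls block until the motion is done:
- move_pose(position, orientation): joint-space move of the TCP to a pose.
- movel(position, frame=None, v=0.15, until_force=None): straight line of the TCP; frame=None keeps the orientation; v is the mean speed in m/s. With until_force (N) it stops when the force on the tool has changed by that much, and returns True; else False.
- movej(angles): joint-space move.
- command_gripper(opening): opening from 0.0 (shut) to 1.0 (fully open); the grip force is fixed at half the most; returns when the fingers have stopped.
- wait(seconds).
- inverse_kinematics(position, orientation): joint angles nearest the present ones, or None.
- read_camera(name): name is "side" or "top"; returns the picture (384x512x3 uint8, red, green, blue); there is no depth.
- camera_info(name): a dict with "intrinsics" (3x3 intrinsics, pixels), "T" (4x4, takes a point from camera to world coordinates). Camera axes: x right, y up, looking along -z (the intrinsics and any distortion apply to the point x, -y, -z); pixel columns grow to the right and rows downward; lengths in m; the calibration is good to about 2 mm. A picture is of the moment at which its call begins. camera_info takes no time and is no camera call.
A pose or a line that the arm cannot do raises MotionError and nothing moves.
- job_done(): hands the job in, once; it reports no verdict.
Readings, each from a call of its own:
- get_time(): time.
- get_joint_pos(): joint angles.
- get_qvel(): joint speeds.
- get_effort(): joint torques, N m.
- get_tcp_pos(): TCP position.
- get_ee_rot(): TCP orientation.
- get_ft_force(): force on the tool from outside, world axes, zero at the start.
- get_ft_torque(): the same for the moment, N m.
- get_grip_width(): opening from 0.0 (shut) to 1.0 (fully open).
Only numpy, scipy, OpenCV 4.12 (cv2) and the standard library are available. Lean on these libraries where they do the work, as an engineer would, in place of code of your own. Each camera call takes 0.05 s, during which the arm holds its last target.

## Task

Set the two loose petri dishes squarely on top of the one already in the clamp's seat, in either order, so that all three make one straight pile. Then take the loose hold-down plate by its black grip, lower its two hinge knuckles into the gaps between the three knuckles of the jamb block until the holes line up, with the plate level over the pile and clear of the dishes, and finish still holding it there, steady and in line, so that a colleague can push the hinge pin through: do not let go. Do not tip any of the dishes and do not knock over the conical flask or the capped tube.

Things in the scene. Friction and masses are not known exactly. Their poses are not given: they have to be found in the camera images.
- clamp_base: Fixed base of the dish clamp: aluminium plate 165 (x) x 96 (y) x 10 mm with a round dish seat and, at its +x end, an upright grey jamb block with three steel hinge knuckles. Origin: under the seat's centre, on the bench; z up; +x from seat to jamb block. Hinge in line: hold_down has the same yaw as clamp_base and its origin is 53 mm straight above this one.
- seat (a point): Centre of the dish seat, on the plate's upper face, 10 mm above the bench; axes of clamp_base. A ring (radius 33 mm inside, 37 outside) rises 4 mm above the plate round it. A small grey block (14 x 28 mm, top 36 mm above the bench) stands 66 mm from here towards -x, the jamb block (top 46 mm, x = 63 to 79 mm, 78 mm wide) towards +x.
- gap_left (a point): Point on the hole axis of the jamb block's knuckles, mid-gap, where knuckle_left belongs: x = 70, y = 16 mm, 62 mm above the bench; axes of clamp_base. The knuckles (18 mm diameter, 10 mm hole, 12 mm wide, at y = -32, 0, 32 mm, tops at 71 mm) leave two gaps, each 20 mm wide and open above; a gap's floor is 16 mm below the axis.
- gap_right (a point): The same for the other gap, at y = -16 mm of clamp_base, where knuckle_right belongs.
- hold_down: Loose hold-down plate, 0.2 to 0.3 kg, flat on the bench: aluminium, 60 mm wide, x from -76 to 57 mm, top face 14 mm above its underside; round black pad (54 mm across, 6 mm thick) beneath, black grip block on top, two steel hinge knuckles at the +x end. Origin: centre of the pad's underside (0 mm on the bench); z up; +x from grip to knuckles.
- grip (a point): On the plate's upright black grip block, 40 mm above the underside and 10 mm below the block's top; axes of hold_down. The block is 12 mm thick along x, 50 mm long along y, rises from 14 to 50 mm, and stands within 2 mm of the centre of mass: gripped across the 12 mm (fingers closing along the plate's x) the plate hangs level.
- knuckle_left (a point): Middle of the hole of the plate's knuckle at x = 70, y = 16 mm, 9 mm above its underside; moves with the plate, axes of hold_down. The two knuckles (18 mm diameter, 10 mm hole along y, each 15 mm wide) reach 18 mm above the underside.
- knuckle_right (a point): The same for the plate's knuckle at y = -16 mm.
- dish_low: Closed petri dish already in the seat, loose with about 3 mm play. The three dishes are alike: to look at 64 mm across and 14 mm high, but fingers meet them at 60 mm across and 12 mm high, and they nest: each adds 12 mm to a pile. 20 g. Origin: centre of the underside, z up, 10 mm above the bench.
- dish_a: Loose petri dish on the bench, like dish_low (only its contents differ). Origin: centre of the underside. Second and third in the pile have their undersides 22 and 34 mm above the bench, in either order; the full pile looks 48 mm high.
- dish_b: The other loose petri dish on the bench, like dish_a.
- flask: Conical glass flask with a stopper, 68 mm across, 113 mm high, a bystander behind the clamp. Origin: centre of the underside, z up.
- tube: Capped plastic tube standing on its own foot, 35 mm across, 104 mm high, a bystander in front of the clamp. Origin: centre of the underside, z up.

How it is judged:
On the way:
1. the three dishes stand in one straight pile in the seat, let go (horizontal distance between dish_low and seat below 0.006 m and horizontal distance between each of dish_a, dish_b and dish_low below 0.005 m and horizontal distance between dish_a and dish_b below 0.005 m and height (world z) of each of dish_a, dish_b below 0.038 m and height (world z) of dish_low below 0.014 m and angle between each of dish_a, dish_b's own z axis and vertical below 0.06 rad and contact force between the fingers and dish_a below 0.05 N and contact force between the fingers and dish_b below 0.05 N), for 0.3 s.
At the end, for the whole second after the job is handed in: Three dishes in one straight pile in the seat (within 5 mm). Hold-down plate gripped, still, level within 0.1 rad, clear of the dishes, knuckles in their gaps, both its knuckle holes within 2.5 mm forward/back and up/down of the jamb's hole axis (a 6 mm pin passes the 10 mm holes) (horizontal distance between dish_low and seat below 0.006 m and horizontal distance between each of dish_a, dish_b and dish_low below 0.005 m and horizontal distance between dish_a and dish_b below 0.005 m and height (world z) of each of dish_a, dish_b below 0.038 m and height (world z) of dish_low below 0.014 m and angle between each of dish_a, dish_b's own z axis and vertical below 0.06 rad and x of knuckle_left in the frame of gap_left between -0.0025 and 0.0025 m and z of knuckle_left in the frame of gap_left between -0.0025 and 0.0025 m and x of knuckle_right in the frame of gap_right between -0.0025 and 0.0025 m and z of knuckle_right in the frame of gap_right between -0.0025 and 0.0025 m and y of knuckle_left in the frame of gap_left between -0.004 and 0.004 m and angle between hold_down's own z axis and vertical below 0.1 rad and linear speed of hold_down below 0.02 m/s and contact force between the fingers and hold_down above 2 N and contact force between hold_down and dish_a below 0.2 N and contact force between hold_down and dish_b below 0.2 N); the arm keeps its last pose, push and grip.
It fails at once if a petri dish is tipped (angle between any of dish_a, dish_b, dish_low's own z axis and vertical above 0.6 rad).
It fails at once if the flask or the capped tube is knocked over (angle between any of flask, tube's own z axis and vertical above 0.7 rad).
It also fails if it takes over 72 s, if anything falls off the work surface, if the arm or the gripper's body presses on something with over 40 N, if the wrist force passes 120 N, or if a joint passes its speed limit or range.

## Working session

There is one attempt and no reset: what is moved stays moved. The work goes in short steps, each a Python script; the robot and the scene stay as the last script left them, time stands still between calls to the robot, and variables do not carry over. Pictures are saved under pics/ and viewed, and the job is handed in when it is done.

```bash
mkdir -p pics; ls; python3 - <<'E'
from station import *
import cv2, numpy as np
for n in ["side","top"]:
    im=read_camera(n); cv2.imwrite(f"pics/{n}0.png",im[:,:,::-1])
    i=camera_info(n); print(n,{k:(np.round(v,4).tolist() if hasattr(v,'shape') else v) for k,v in i.items()})
print(get_time(),get_tcp_pos(),get_ee_rot(),get_grip_width())
E
```

```text
pics
side {'intrinsics': [[459.1256, 0.0, 254.7109], [0.0, 459.1256, 192.1885], [0.0, 0.0, 1.0]], 'T': [[0.9989, -0.0116, 0.0464, 0.5887], [0.0473, 0.3852, -0.9216, -1.0088], [-0.0072, 0.9228, 0.3853, 0.4857], [0.0, 0.0, 0.0, 1.0]]}
top {'intrinsics': [[430.9638, 0.0, 255.663], [0.0, 430.9638, 192.5516], [0.0, 0.0, 1.0]], 'T': [[0.0376, 0.9793, -0.1989, 0.3351], [-0.9993, 0.0378, -0.0029, -0.0346], [0.0046, 0.1988, 0.98, 1.1372], [0.0, 0.0, 0.0, 1.0]]}
0.1 [ 0.17609849 -0.59916933  0.22199219] [-4.16453027e-04  8.00608953e-01 -5.99186815e-01 -5.39376075e-04] 0.9993589515982806
```

View pics/side0.png

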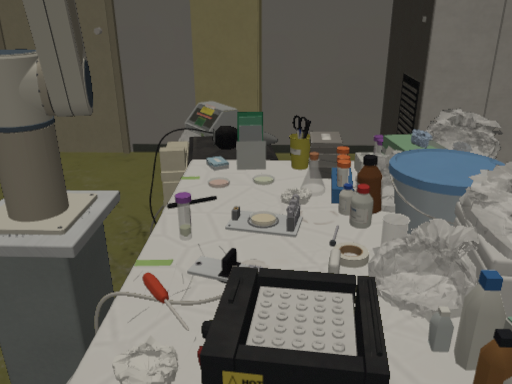

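View pics/top0.png

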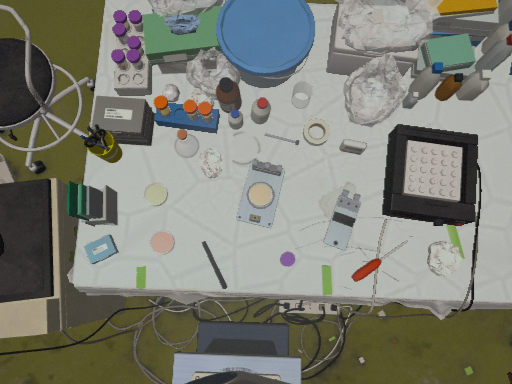

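```bash
python3 - <<'E'
import cv2
t=cv2.imread("pics/top0.png"); s=cv2.imread("pics/side0.png")
a=cv2.resize(t[150:240,225:375],None,fx=5.3,fy=5.3,interpolation=cv2.INTER_CUBIC); cv2.imwrite("pics/c1.png",a)
a=cv2.resize(t[170:260,130:230],None,fx=6,fy=6,interpolation=cv2.INTER_CUBIC); cv2.imwrite("pics/c2.png",a)
a=cv2.resize(s[160:290,170:320],None,fx=4.5,fy=4.5,interpolation=cv2.INTER_CUBIC); cv2.imwrite("pics/c3.png",a)
E
```

```text
(no output)
```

View pics/c1.png

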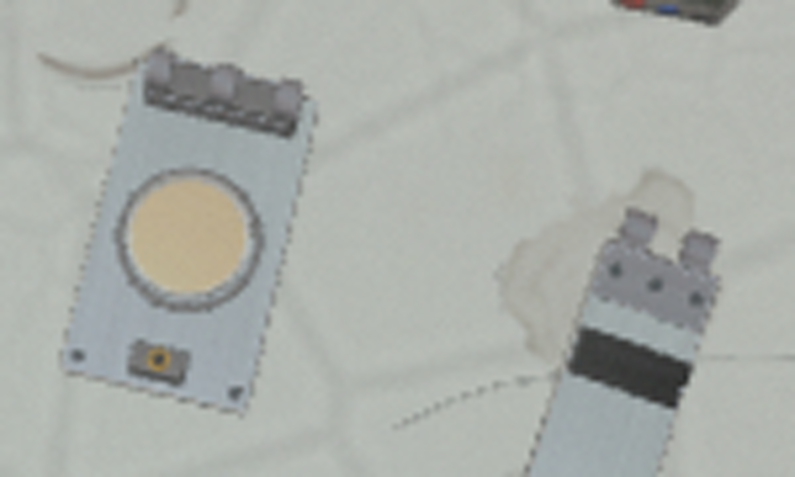

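View pics/c2.png

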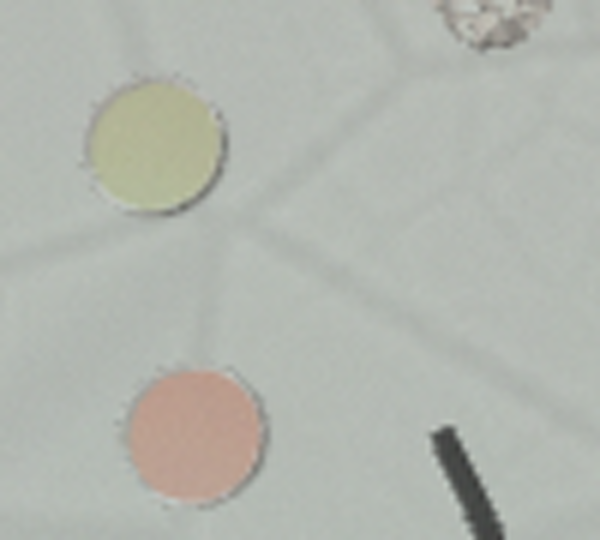

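View pics/c3.png

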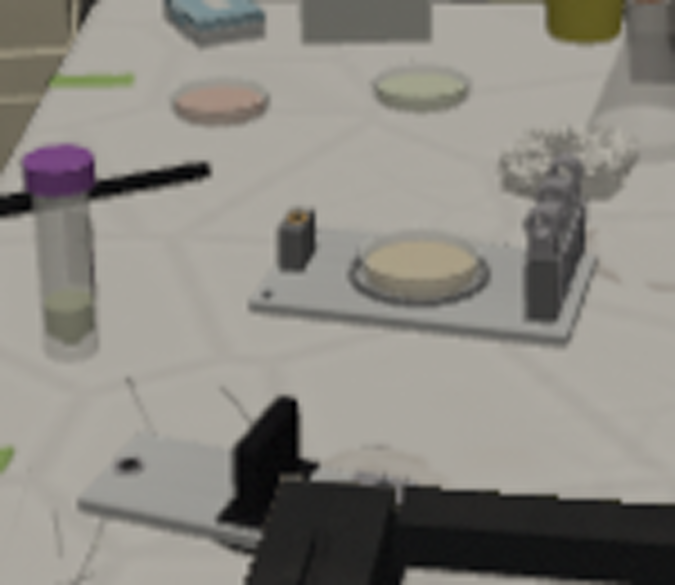

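```bash
cat > h.py <<'E'
from station import *
import cv2, numpy as np
def ray(n,px):
    i=camera_info(n);K=i["intrinsics"];T=i["T"]
    p=np.atleast_2d(px).astype(float)
    d=np.c_[(p[:,0]-K[0,2])/K[0,0],-(p[:,1]-K[1,2])/K[1,1],-np.ones(len(p))]
    return T[:3,3],d@T[:3,:3].T
def onz(n,px,z):
    o,d=ray(n,px); return (o+d*((z-o[2])/d[:,2])[:,None])
def proj(n,P):
    i=camera_info(n);K=i["intrinsics"];T=i["T"]
    c=(np.atleast_2d(P)-T[:3,3])@T[:3,:3]
    return np.c_[K[0,0]*c[:,0]/-c[:,2]+K[0,2],K[1,1]*-c[:,1]/-c[:,2]+K[1,2]]
def two(pt,ps):
    o1,d1=ray("top",pt);o2,d2=ray("side",ps);d1=d1[0];d2=d2[0]
    s=np.linalg.lstsq(np.c_[d1,-d2],o2-o1,rcond=None)[0]
    a=o1+s[0]*d1;b=o2+s[1]*d2
    return (a+b)/2,np.linalg.norm(a-b)
def shot(n,f):
    im=read_camera(n)[:,:,::-1].copy(); cv2.imwrite(f"pics/{f}.png",im); return im
E
python3 - <<'E'
from h import *
t=cv2.imread("pics/top0.png"); hsv=cv2.cvtColor(t,cv2.COLOR_BGR2HSV)
for n,(x,y) in dict(low=(260,194),g=(156,194),p=(162,242),plate=(245,206),plate2=(335,240),bench=(300,190),jamb=(265,169),kn=(266,163),grip=(343,219),hk=(346,193),hb=(347,205),tube=(287,259)).items(): print(n,t[y,x],hsv[y,x])
E
```

```text
low [146 173 188] [ 19  57 188]
g [152 181 179] [ 32  41 181]
p [143 159 187] [ 11  60 187]
plate [177 172 163] [101  20 177]
plate2 [149 146 141] [101  14 149]
bench [177 182 180] [ 42   7 182]
jamb [87 88 87] [60  3 88]
kn [133 130 130] [120   6 133]
grip [56 57 58] [15  9 58]
hk [141 137 132] [103  16 141]
hb [134 131 127] [103  13 134]
tube [153  92 130] [139 102 153]
```

```bash
cat > m.py <<'E'
from h import *
t=cv2.imread("pics/top0.png").astype(int)
B,G,R=t[...,0],t[...,1],t[...,2]
def roi(m,x0,x1,y0,y1):
    o=np.zeros(m.shape,np.uint8); o[y0:y1,x0:x1]=m[y0:y1,x0:x1]*255; return o
def big(m):
    c=max(cv2.findContours(m,cv2.RETR_EXTERNAL,cv2.CHAIN_APPROX_NONE)[0],key=cv2.contourArea); return c
# dishes: warm (R or G > B)
for n,m,z,r in [("low",R-B>20,.022,(240,280,180,212)),("g",G-B>15,.012,(135,180,175,215)),("p",R-B>20,.012,(140,185,222,265))]:
    m=roi(m,*r); M=cv2.moments(big(m)); c=[M["m10"]/M["m00"],M["m01"]/M["m00"]]
    (e,ax,_)=cv2.fitEllipse(big(m)); print(n,np.round(c,2),np.round(e,2),np.round(ax,1),onz("top",c,z).round(4),onz("top",e,z).round(4))
# plates: bluish
for n,r in [("clamp",(230,290,155,232)),("hold",(320,366,180,255))]:
    m=(B-R>5); m=roi(m,*r); m=cv2.morphologyEx(m,cv2.MORPH_CLOSE,np.ones((3,3)))
    c=big(m); rc=cv2.minAreaRect(c); print(n,rc); bx=cv2.boxPoints(rc); P=onz("top",bx,.010 if n=="clamp" else .014)
    print(bx.round(1).tolist(),P.round(4).tolist(),P.mean(0).round(4),[np.linalg.norm(P[i]-P[i-1]).round(4) for i in range(4)],[np.degrees(np.arctan2(*(P[i]-P[i-1])[[1,0]])).round(2) for i in range(4)])
    cv2.imwrite(f"pics/m_{n}.png",cv2.resize(m,None,fx=1.5,fy=1.5))
m=roi((R+G+B)<270,320,366,180,255); rc=cv2.minAreaRect(big(m)); bx=cv2.boxPoints(rc); P=onz("top",bx,.05)
print("grip",rc,P.round(4).tolist(),P.mean(0).round(4),[np.linalg.norm(P[i]-P[i-1]).round(4) for i in range(4)],[np.degrees(np.arctan2(*(P[i]-P[i-1])[[1,0]])).round(2) for i in range(4)])
m=roi(B-G>30,275,300,248,270);M=cv2.moments(m);print("tube",onz("top",[M["m10"]/M["m00"],M["m01"]/M["m00"]],.104))
print("flask",onz("top",[182,134],.11),onz("top",[187,146],.0))
E
python3 m.py; python3 - <<'E'
import cv2
t=cv2.imread("pics/top0.png")
cv2.imwrite("pics/c4.png",cv2.resize(t[155:232,230:290],None,fx=7.5,fy=7.5,interpolation=cv2.INTER_NEAREST))
cv2.imwrite("pics/c5.png",cv2.resize(t[180:256,318:368],None,fx=7.5,fy=7.5,interpolation=cv2.INTER_NEAREST))
E
```

```text
low [260.04 194.19] [260.03 194.18] [20.2 20.6] [[ 0.5575 -0.043   0.022 ]] [[ 0.5575 -0.043   0.022 ]]
g [155.33 194.01] [155.34 194.01] [19.7 21.1] [[0.5492 0.2352 0.012 ]] [[0.5492 0.2352 0.012 ]]
p [161.98 242.09] [161.98 242.09] [20.7 21.2] [[0.4227 0.2073 0.012 ]] [[0.4227 0.2073 0.012 ]]
clamp ((260.5882263183594, 193.64706420898438), (35.41019821166992, 60.148834228515625), 14.03624439239502)
[[236.10000610351562, 218.5], [250.6999969482422, 160.1999969482422], [285.1000061035156, 168.8000030517578], [270.5, 227.10000610351562]] [[0.492, 0.0176, 0.01], [0.6528, -0.0144, 0.01], [0.6324, -0.1081, 0.01], [0.4728, -0.0736, 0.01]] [ 0.5625 -0.0446  0.01  ] [np.float64(0.0932), np.float64(0.1639), np.float64(0.0958), np.float64(0.1633)] [np.float64(78.08), np.float64(-11.28), np.float64(-102.29), np.float64(167.81)]
hold ((337.9000244140625, 234.3000030517578), (22.13594627380371, 24.665767669677734), 18.434946060180664)
[[323.5, 242.5], [331.29998779296875, 219.10000610351562], [352.29998779296875, 226.10000610351562], [344.5, 249.5]] [[0.4374, -0.2125, 0.014], [0.4996, -0.2326, 0.014], [0.4832, -0.2877, 0.014], [0.4214, -0.267, 0.014]] [ 0.4604 -0.25    0.014 ] [np.float64(0.0569), np.float64(0.0653), np.float64(0.0575), np.float64(0.0651)] [np.float64(73.63), np.float64(-17.94), np.float64(-106.57), np.float64(161.51)]
grip ((343.47442626953125, 218.9452362060547), (21.188068389892578, 9.141626358032227), 19.98310661315918) [[0.493, -0.2279, 0.05], [0.5154, -0.2359, 0.05], [0.4987, -0.2866, 0.05], [0.4764, -0.2785, 0.05]] [ 0.4959 -0.2572  0.05  ] [np.float64(0.0532), np.float64(0.0238), np.float64(0.0534), np.float64(0.0237)] [np.float64(71.84), np.float64(-19.46), np.float64(-108.24), np.float64(160.02)]
tube [[ 0.38795276 -0.11289179  0.104     ]]
flask [[0.68565085 0.15801706 0.11      ]] [[0.6891644  0.16243675 0.        ]]
```

View pics/c4.png

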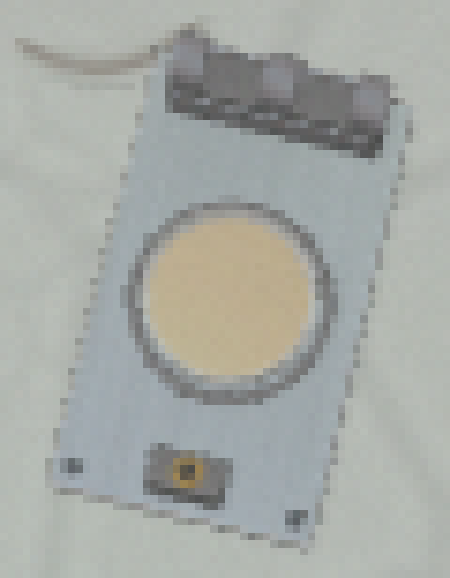

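View pics/c5.png

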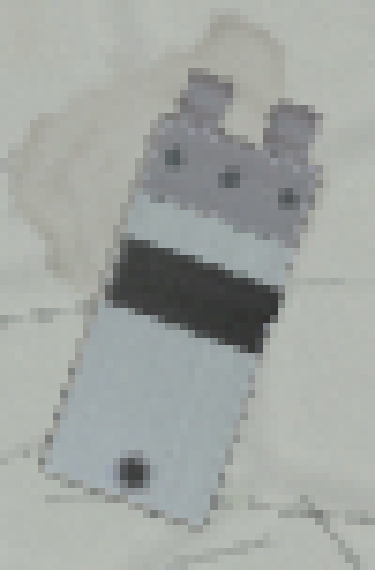

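```bash
cat >> h.py <<'E'
from scipy.spatial.transform import Rotation as Rt
def q(deg):
    c,s=np.cos(np.radians(deg)),np.sin(np.radians(deg))
    x,y,z,w=Rt.from_matrix(np.array([[c,s,0],[s,-c,0],[0,0,-1]])).as_quat(); return [w,x,y,z]
E
python3 - <<'E'
from h import *
t=cv2.imread("pics/top0.png").astype(int); s=t.sum(2)
m=np.zeros(s.shape,np.uint8); m[178:212,240:281]=(s[178:212,240:281]<455)*255
c=max(cv2.findContours(m,cv2.RETR_EXTERNAL,cv2.CHAIN_APPROX_NONE)[0],key=cv2.contourArea)
e=cv2.fitEllipse(c);print(e,onz("top",e[0],.014))
# plate edge lines: bluish mask, left & right edges by row
B,R=t[...,0],t[...,2]; L=[];Rr=[]
for y in range(176,212):
    xs=np.where(B[y,228:292]-R[y,228:292]>5)[0]+228
    L.append([xs.min()-.5,y]);Rr.append([xs.max()+.5,y])
for P in (L,Rr):
    W=onz("top",np.array(P),.01); vx,vy,x0,y0=cv2.fitLine(W[:,:2].astype(np.float32),cv2.DIST_HUBER,0,.01,.01).ravel(); print(np.degrees(np.arctan2(vy,vx)),x0,y0, (np.array([.5575,-.043])-[x0,y0])@[-vy,vx])
# IK checks
for p,a in [((.549,.235,.003),37),((.4227,.2073,.003),37),((.5575,-.043,.03),78),((.496,-.257,.02),-19),((.556,-.043,.074),-12)]:
    print(a,inverse_kinematics(p,q(a)),inverse_kinematics(p,q(a+180)))
E
```

```text
((260.1553955078125, 194.83851623535156), (26.8027400970459, 27.47579002380371), 83.78974914550781) [[ 0.55731127 -0.04340939  0.014     ]]
-11.354033 0.56807536 0.0024510515 -0.04664352735715817
-11.358857 0.56376773 -0.092253566 0.04705437756874775
37 [ 3.84523781e-01  6.98137273e-01  1.78570427e+00 -4.44089210e-16
  6.57751108e-01 -2.61248043e-01] None
37 [ 4.30674211e-01  5.95306223e-01  2.06691873e+00 -4.44089210e-16
  4.79367706e-01 -2.15097612e-01] None
78 [-9.82613267e-02  6.16818017e-01  1.87119124e+00 -4.44089210e-16
  6.53583394e-01 -1.45961814e+00] [-9.82613267e-02  6.16818017e-01  1.87119124e+00 -4.44089210e-16
  6.53583394e-01  1.68197451e+00]
-19 [-4.99361951e-01  6.33857500e-01  1.87328006e+00 -4.44089210e-16
  6.34455093e-01 -1.67749393e-01] None
-12 [-9.85252652e-02  5.40453103e-01  1.86582691e+00 -4.44089210e-16
  7.35312638e-01  1.10914245e-01] None
```

```bash
cat >> h.py <<'E'
def pick(x,y,z,a,zup=.10,v=.25):
    move_pose([x,y,zup],q(a)); movel([x,y,z],v=v); command_gripper(0.0)
    print("grip",get_grip_width(),get_ft_force().round(2)); movel([x,y,zup],v=v); print("up",get_grip_width(),get_time())
E
python3 - <<'E'
from h import *
pick(.5492,.2352,.004,37)
move_pose([.5575,-.043,.10],q(78.6))
print(get_time(),get_tcp_pos())
for n in("side","top"): shot(n,n+"1")
E
python3 - <<'E'
import cv2
s=cv2.imread("pics/side1.png");t=cv2.imread("pics/top1.png")
cv2.imwrite("pics/d1.png",cv2.vconcat([cv2.resize(s[150:250,190:340],None,fx=4,fy=3,interpolation=cv2.INTER_CUBIC),cv2.resize(t[145:245,190:340],None,fx=4,fy=3,interpolation=cv2.INTER_CUBIC)]))
E
```

```text
grip 0.6633031585859578 [-0.59 -0.16  3.49]
up 0.6623685968932584 4.9667
6.075 [ 0.55698191 -0.04252895  0.09900749]
```

View pics/d1.png

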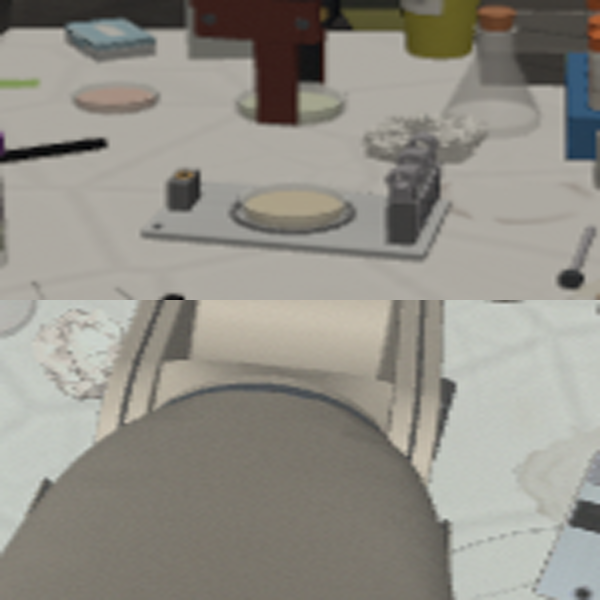

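```bash
python3 - <<'E'
from h import *
print(proj("side",[[.55698,-.04253,.099-.004+.012],[.5575,-.043,.022],[.5575,-.043,.01],[.5573,-.0434,.014]]))
t=cv2.imread("pics/side1.png").astype(int)
B,G,R=t[...,0],t[...,1],t[...,2]
for y in (183,184,185,186,187): print(y,[tuple(t[y,x]) [0:3] for x in (247,248,249,250,251,252,253,254,255)] and [(x,int(G[y,x]-B[y,x])) for x in list(range(246,256))+list(range(263,280))])
m=np.zeros(B.shape,np.uint8); m[205:232,240:285]=((R-B)[205:232,240:285]>24)*255
c=max(cv2.findContours(m,0,cv2.CHAIN_APPROX_NONE)[0] if 0 else cv2.findContours(m,cv2.RETR_EXTERNAL,cv2.CHAIN_APPROX_NONE)[0],key=cv2.contourArea);print(cv2.fitEllipse(c), cv2.boundingRect(c))
E
```

```text
[[262.08077885 181.92331884]
 [262.33323919 215.96112158]
 [262.33721593 220.58869466]
 [262.24487673 219.12454006]]
183 [(246, 7), (247, 8), (248, 8), (249, 7), (250, 11), (251, 16), (252, 22), (253, 21), (254, 13), (255, 4), (263, 4), (264, 14), (265, 21), (266, 22), (267, 23), (268, 23), (269, 23), (270, 23), (271, 23), (272, 22), (273, 20), (274, 12), (275, 7), (276, 8), (277, 7), (278, 7), (279, 7)]
184 [(246, 8), (247, 7), (248, 7), (249, 7), (250, 15), (251, 20), (252, 22), (253, 21), (254, 12), (255, 5), (263, 5), (264, 15), (265, 22), (266, 22), (267, 22), (268, 22), (269, 22), (270, 23), (271, 23), (272, 23), (273, 21), (274, 16), (275, 9), (276, 8), (277, 7), (278, 8), (279, 8)]
185 [(246, 8), (247, 7), (248, 8), (249, 8), (250, 13), (251, 16), (252, 21), (253, 19), (254, 11), (255, 5), (263, 4), (264, 14), (265, 21), (266, 22), (267, 23), (268, 22), (269, 23), (270, 21), (271, 22), (272, 22), (273, 17), (274, 14), (275, 8), (276, 7), (277, 8), (278, 8), (279, 8)]
186 [(246, 8), (247, 7), (248, 7), (249, 7), (250, 12), (251, 15), (252, 15), (253, 15), (254, 9), (255, 5), (263, 4), (264, 15), (265, 21), (266, 22), (267, 22), (268, 22), (269, 20), (270, 19), (271, 18), (272, 17), (273, 15), (274, 14), (275, 7), (276, 8), (277, 7), (278, 7), (279, 7)]
187 [(246, 8), (247, 8), (248, 7), (249, 6), (250, 9), (251, 13), (252, 15), (253, 14), (254, 8), (255, 5), (263, 5), (264, 13), (265, 17), (266, 18), (267, 18), (268, 17), (269, 16), (270, 14), (271, 15), (272, 14), (273, 13), (274, 10), (275, 7), (276, 7), (277, 7), (278, 7), (279, 8)]
((262.93353271484375, 217.7723388671875), (7.921719551086426, 21.76470947265625), 90.40856170654297) (252, 214, 23, 9)
```

```bash
python3 - <<'E'
from h import *
x,y=.5588,-.0433
movel([x,y,.036],v=.2); r=movel([x,y,.0255],v=.03,until_force=2)
print(r,get_tcp_pos(),get_ft_force().round(2))
command_gripper(0.95); movel([x,y,.10],v=.25); move_pose([.4227,.2073,.08],q(37))
print(get_time()); t=shot("top","top2").astype(int); s=shot("side","side2")
B,G,R=t[...,0],t[...,1],t[...,2]
m=np.zeros(B.shape,np.uint8);m[178:212,240:280]=((G-B)[178:212,240:280]>15)*255
c=max(cv2.findContours(m,cv2.RETR_EXTERNAL,cv2.CHAIN_APPROX_NONE)[0],key=cv2.contourArea);e=cv2.fitEllipse(c);print(e,onz("top",e[0],.034))
cv2.imwrite("pics/d2.png",cv2.vconcat([cv2.resize(s[150:250,190:340],None,fx=4,fy=3,interpolation=cv2.INTER_CUBIC),cv2.resize(t[145:245,190:340].astype(np.uint8),None,fx=4,fy=3,interpolation=cv2.INTER_CUBIC)]))
E
```

```text
True [ 0.55942582 -0.04344008  0.02624257] [-0.58 -0.44  4.06]
9.225
((260.3206481933594, 193.08897399902344), (20.296876907348633, 21.3690242767334), 90.8920669555664) [[ 0.55802535 -0.0435185   0.034     ]]
```

View pics/d2.png

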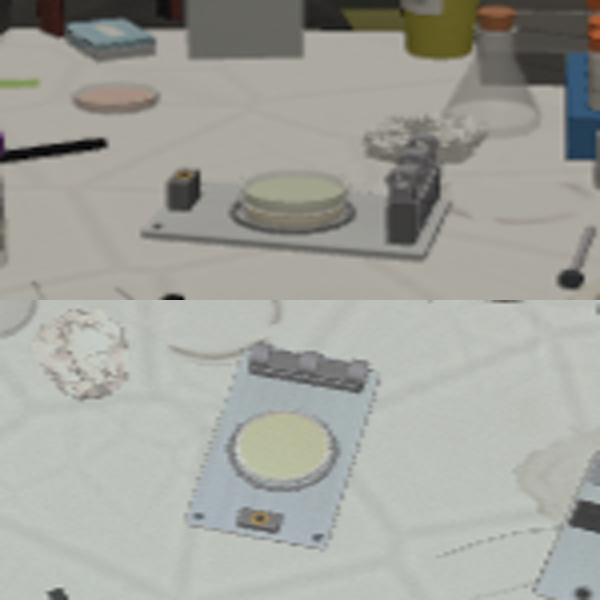

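```bash
python3 - <<'E'
from h import *
pick(.4227,.2073,.004,37)
x,y=.5586,-.0433
move_pose([x,y,.10],q(78.6)); s=shot("side","side3")
print(get_tcp_pos())
cv2.imwrite("pics/d3.png",cv2.resize(s[150:250,190:340],None,fx=4,fy=4,interpolation=cv2.INTER_CUBIC))
t=s.astype(int); d=t[...,2]-t[...,0]
for yy in (182,184,186): print(yy,[(i,int(d[yy,i])) for i in list(range(246,256))+list(range(263,280))])
E
```

```text
grip 0.6610560198444138 [ 1.04 -0.33  1.79]
up 0.6658092364380358 11.1667
[ 0.55775133 -0.04237944  0.09909167]
182 [(246, 11), (247, 11), (248, 11), (249, 10), (250, 9), (251, 13), (252, 24), (253, 27), (254, 23), (255, 29), (263, 30), (264, 28), (265, 35), (266, 36), (267, 36), (268, 36), (269, 36), (270, 36), (271, 32), (272, 24), (273, 16), (274, 10), (275, 9), (276, 10), (277, 11), (278, 12), (279, 11)]
184 [(246, 10), (247, 11), (248, 11), (249, 10), (250, 22), (251, 31), (252, 34), (253, 35), (254, 30), (255, 32), (263, 30), (264, 28), (265, 34), (266, 36), (267, 36), (268, 36), (269, 36), (270, 36), (271, 36), (272, 34), (273, 33), (274, 22), (275, 11), (276, 10), (277, 11), (278, 11), (279, 12)]
186 [(246, 11), (247, 12), (248, 10), (249, 10), (250, 19), (251, 22), (252, 22), (253, 25), (254, 26), (255, 32), (263, 30), (264, 28), (265, 33), (266, 33), (267, 34), (268, 33), (269, 33), (270, 32), (271, 28), (272, 23), (273, 21), (274, 20), (275, 11), (276, 10), (277, 11), (278, 11), (279, 11)]
```

View pics/d3.png

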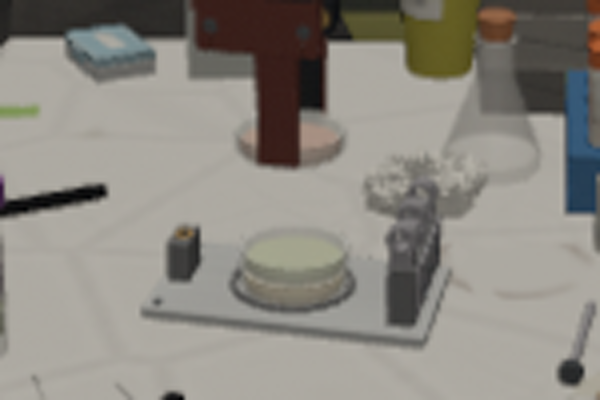

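```bash
python3 - <<'E'
from h import *
x,y=.5594,-.0433
movel([x,y,.048],v=.2); r=movel([x,y,.0375],v=.03,until_force=2)
print(r,get_tcp_pos(),get_ft_force().round(2))
command_gripper(0.95); movel([x,y,.13],v=.25); move_pose([.50,-.257,.13],q(-19))
print(get_time()); t=shot("top","top4").astype(int); s=shot("side","side4")
B,G,R=t[...,0],t[...,1],t[...,2]
m=np.zeros(B.shape,np.uint8);m[178:212,240:280]=((R-B)[178:212,240:280]>20)*255
c=max(cv2.findContours(m,cv2.RETR_EXTERNAL,cv2.CHAIN_APPROX_NONE)[0],key=cv2.contourArea);e=cv2.fitEllipse(c);print(e,onz("top",e[0],.046))
cv2.imwrite("pics/d4.png",cv2.vconcat([cv2.resize(s[170:270,190:340],None,fx=4,fy=3,interpolation=cv2.INTER_CUBIC),cv2.resize(t[145:245,230:380].astype(np.uint8),None,fx=4,fy=3,interpolation=cv2.INTER_CUBIC)]))
E
```

```text
True [ 0.56002168 -0.04329492  0.03824345] [-1.05 -0.54  5.64]
15.475
((260.3805847167969, 192.15550231933594), (20.64242172241211, 21.461870193481445), 95.22103118896484) [[ 0.55806584 -0.04348914  0.046     ]]
```

View pics/d4.png

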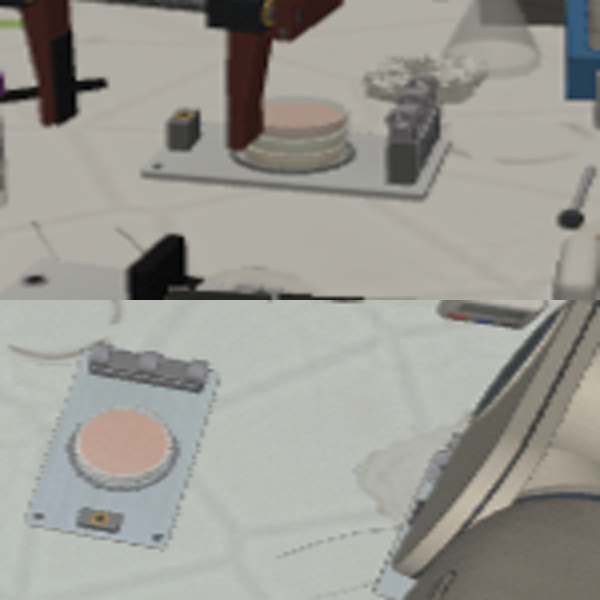

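```bash
python3 - <<'E'
from h import *
t=cv2.imread("pics/top0.png").astype(int);B,G,R=t[...,0],t[...,1],t[...,2]; s=t.sum(2)
m=np.zeros(s.shape,np.uint8); m[180:255,318:370]=(s[180:255,318:370]<300)*255
c=max(cv2.findContours(m,cv2.RETR_EXTERNAL,cv2.CHAIN_APPROX_NONE)[0],key=cv2.contourArea)
bx=cv2.boxPoints(cv2.minAreaRect(c)); print(bx)
cen=bx.mean(0); 
# expand half pixel outward along rect axes
u=(bx[1]-bx[0])/np.linalg.norm(bx[1]-bx[0]);v=(bx[2]-bx[1])/np.linalg.norm(bx[2]-bx[1])
bx=np.array([p+.5*np.sign((p-cen)@u)*u+.5*np.sign((p-cen)@v)*v for p in bx])
o=bx[np.argsort(bx[:,1])]; # image top two = +x edge
# classify by along-plate axis
P5=onz("top",bx,.05);P1=onz("top",bx,.014)
a=np.radians(-18);ax=np.array([np.cos(a),np.sin(a)])
k=np.argsort(P5[:,:2]@ax); lo,hi=k[:2],k[2:]
print("hi edge z50",P5[hi].round(4),P5[hi].mean(0)," lo edge z14",P1[lo].round(4),P1[lo].mean(0))
for E,i in((P5,hi),(P1,lo)):
    d=E[i[0]]-E[i[1]]; print("yaw",(np.degrees(np.arctan2(d[1],d[0]))%180)-90, np.linalg.norm(d))
ch=P5[hi].mean(0)[:2]-.006*ax; cl=P1[lo].mean(0)[:2]+.006*ax; print("centres",ch,cl)
# plate side edges between grip and -x end, via gradient subpixel along rows
g=cv2.GaussianBlur(B-R+0.0,(3,3),0); L=[];Rr=[]
for y in range(226,241):
    xs=np.where(g[y,315:375]>4.)[0]+315
    L.append([xs.min()-.5,y]);Rr.append([xs.max()+.5,y])
for Q in(L,Rr):
    W=onz("top",np.array(Q),.014); vx,vy,x0,y0=cv2.fitLine(W[:,:2].astype(np.float32),cv2.DIST_HUBER,0,.01,.01).ravel(); print("edge",np.degrees(np.arctan2(vy,vx))%180-180,(ch-[x0,y0])@[-vy,vx])
E
```

```text
[[331.39996 219.80003]
 [334.3     211.10002]
 [355.3     218.10002]
 [352.39996 226.80003]]
hi edge z50 [[ 0.5168 -0.2331  0.05  ]
 [ 0.5001 -0.289   0.05  ]] [ 0.50842978 -0.26101973  0.05      ]  lo edge z14 [[ 0.4968 -0.2312  0.014 ]
 [ 0.4797 -0.2888  0.014 ]] [ 0.48825588 -0.25998672  0.014     ]
yaw -16.642134408238817 0.05837485805105444
yaw -16.55990032303869 0.06003797861931742
centres [ 0.50272344 -0.25916563] [ 0.49396222 -0.26184083]
edge -17.945679 -0.024780363746113327
edge -17.061401 0.03261779188600727
```

```bash
python3 - <<'E'
from h import *
x,y=.501,-.263
move_pose([x,y,.10],q(-17.1)); movel([x,y,.020],v=.15); print(get_tcp_pos()); command_gripper(0.0)
print("grip",get_grip_width(),get_grip_width()*88,get_ft_force().round(2),get_tcp_pos()); movel([x,y,.16],v=.2); print("up",get_grip_width(),get_ft_force().round(2),get_tcp_pos(),get_time())
s=shot("side","side5"); t=shot("top","top5")
cv2.imwrite("pics/d5.png",cv2.vconcat([cv2.resize(s[150:280,160:310],None,fx=4,fy=3,interpolation=cv2.INTER_CUBIC)]))
E
```

```text
[ 0.50162421 -0.26321996  0.02082861]
grip 0.13356237695736325 11.753489172247967 [-1.32 -0.14 -0.08] [ 0.50087715 -0.26294594  0.01989978]
up 0.13620892972665333 [-0.68 -0.17 -2.19] [ 0.50024806 -0.26257666  0.15909981] 18.45
```

View pics/d5.png

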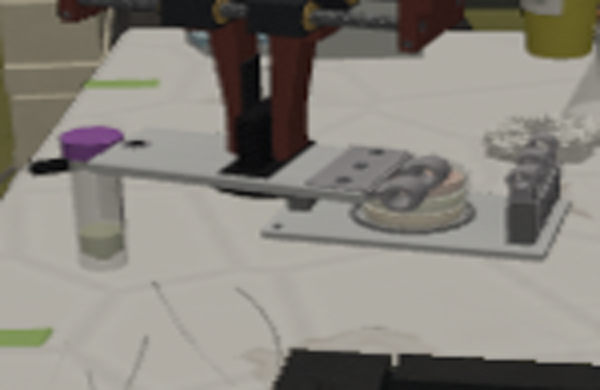

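```bash
python3 - <<'E'
from h import *
a=np.radians(-17.1);ax=np.array([np.cos(a),np.sin(a)]);ay=np.array([-ax[1],ax[0]])
g0=np.array([.5012,-.263])
def rel(px,z):
    d=onz("top",px,z)[0][:2]-g0; return (d@ax*1e3).round(1),(d@ay*1e3).round(1)
f=lambda u,v:[318+(u)/7.5-.5,180+v/7.5-.5]
print("end -76",rel(f(125,495),.014),"corners",rel(f(43,467),.014),rel(f(207,528),.014))
print("dark hole",rel(f(133,472),.014))
print("shoulder",rel(f(243,148),.018))
print("kn L far",rel(f(210,72),.009),"kn R far",rel(f(300,106),.009), "lat L",rel(f(188,92),.016),rel(f(232,102),.016),"lat R",rel(f(270,126),.016),rel(f(320,130),.016))
E
```

```text
end -76 (np.float64(-74.1), np.float64(1.0)) corners (np.float64(-74.2), np.float64(30.8)) (np.float64(-75.6), np.float64(-29.1))
dark hole (np.float64(-65.6), np.float64(0.8))
shoulder (np.float64(55.6), np.float64(-1.7))
kn L far (np.float64(80.4), np.float64(16.1)) kn R far (np.float64(79.2), np.float64(-17.8)) lat L (np.float64(69.0), np.float64(22.3)) (np.float64(70.7), np.float64(6.5)) lat R (np.float64(66.8), np.float64(-8.7)) (np.float64(71.3), np.float64(-25.8))
```

```bash
python3 - <<'E'
import cv2
t=cv2.imread("pics/top5.png"); cv2.imwrite("pics/d6.png",cv2.resize(t[130:270,270:420],None,fx=5,fy=4.2))
t=cv2.imread("pics/top0.png");cv2.imwrite("pics/d7.png",cv2.resize(t[186:230,325:370],None,fx=13,fy=13,interpolation=cv2.INTER_CUBIC))
E
```

```text
(no output)
```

View pics/d6.png

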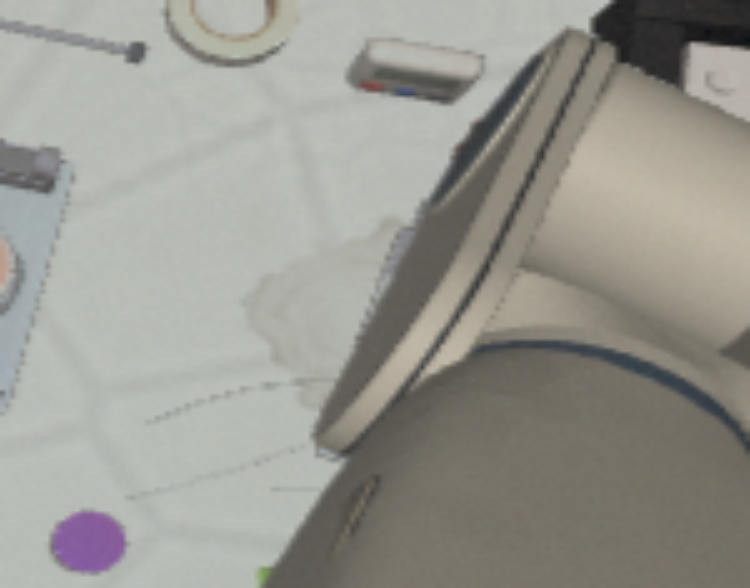

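View pics/d7.png

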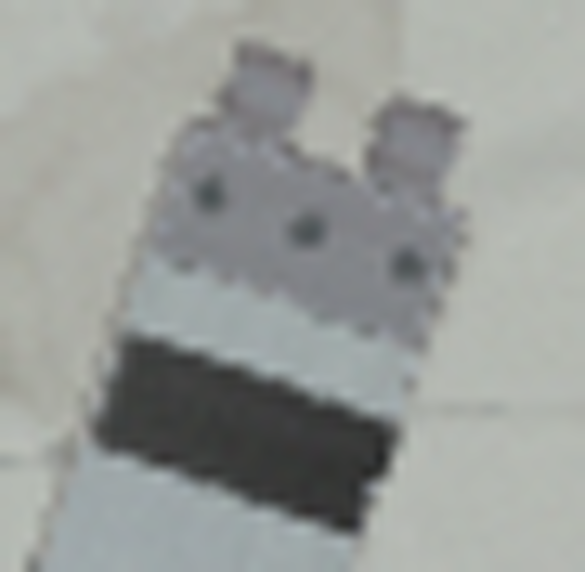

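```bash
python3 - <<'E'
from h import *
x,y=.5590,-.0433
movel([x,y,.16],q(-11.4),v=.2); movel([x,y,.105],v=.1); wait(.3)
print(get_tcp_pos(),Rt.from_quat(np.roll(get_ee_rot(),-1)).as_matrix().round(4).tolist(),get_time(),get_ft_force().round(2))
s=shot("side","side6"); t=shot("top","top6")
cv2.imwrite("pics/d8.png",cv2.resize(s[170:245,200:320],None,fx=6.6,fy=6.6,interpolation=cv2.INTER_CUBIC))
cv2.imwrite("pics/d9.png",cv2.resize(t[130:250,200:330],None,fx=4,fy=4,interpolation=cv2.INTER_CUBIC))
E
```

```text
[ 0.5593395  -0.04331905  0.10554184] [[0.9803, -0.1977, 0.001], [-0.1977, -0.9803, -0.0001], [0.001, -0.0001, -1.0]] 20.8333 [ 0.27 -0.01 -1.76]
```

View pics/d8.png

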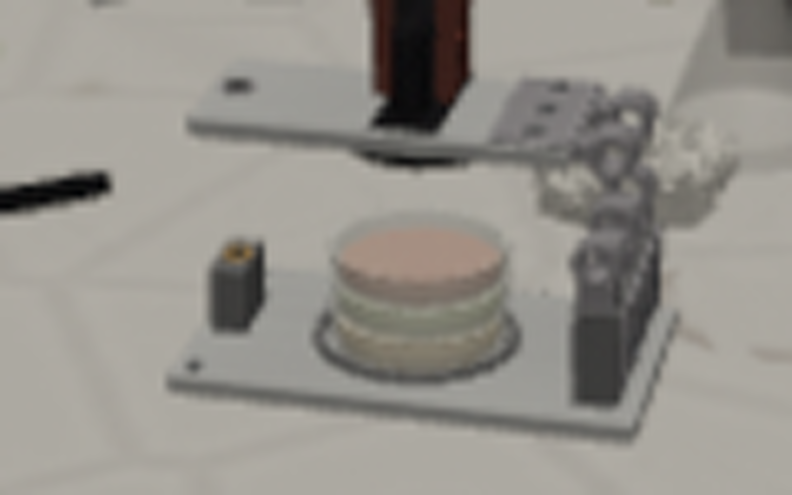

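View pics/d9.png

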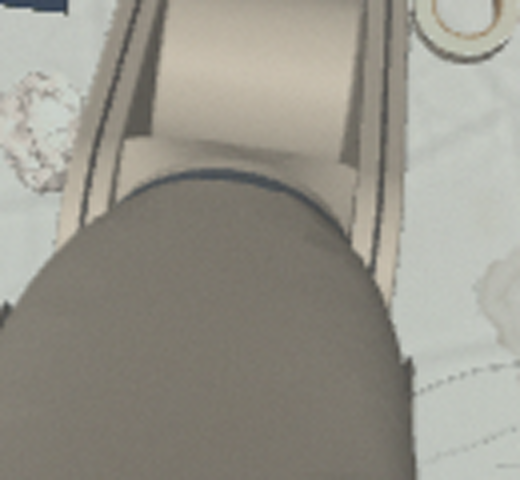

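```bash
python3 - <<'E'
from h import *
s=cv2.imread("pics/side6.png")
c=cv2.resize(s[178:234,280:308],None,fx=11,fy=11,interpolation=cv2.INTER_CUBIC)
c2=cv2.resize(s[172:198,222:262],None,fx=11,fy=11,interpolation=cv2.INTER_CUBIC)
cv2.imwrite("pics/e1.png",c);cv2.imwrite("pics/e2.png",c2)
def W(o,yaw,P):
    a=np.radians(yaw);P=np.array(P)/1e3;c_,s_=np.cos(a),np.sin(a)
    return np.c_[o[0]+c_*P[:,0]-s_*P[:,1],o[1]+s_*P[:,0]+c_*P[:,1],o[2]+P[:,2]]
print("hold",proj("side",W((.5593,-.0433,.0856),-11.4,[(-76,-30,14),(-76,-30,8),(70,-23.5,9),(70,-23.5,18),(57,-30,14)])).round(2).tolist())
print("clamp",proj("side",W((.5573,-.0434,0),-11.36,[(-82.5,-48,10),(82.5,-48,10),(70,-38,62),(70,-38,71),(63,-39,46),(79,-39,46),(63,-39,10)])).round(2).tolist())
E
```

```text
hold [[227.08, 187.09], [227.16, 189.56], [291.8, 193.79], [291.9, 189.99], [285.45, 192.28]]
clamp [[222.34, 226.05], [293.69, 233.83], [289.41, 210.03], [289.5, 206.28], [286.03, 216.5], [293.22, 217.22], [285.73, 231.05]]
```

View pics/e1.png

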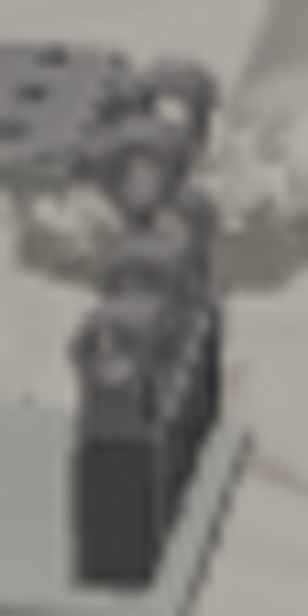

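View pics/e2.png

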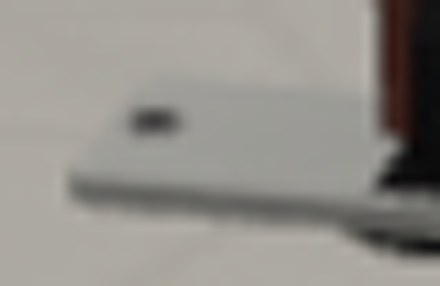

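```bash
python3 - <<'E'
from h import *
x,y=.5572,-.0430
movel([x,y,.105],v=.03); wait(.2);print(get_ft_force().round(2));r=movel([x,y,.0732],v=.03,until_force=5); wait(.5)
print(r,get_tcp_pos(),get_time(),get_ft_force().round(2),get_ft_torque().round(3))
s=shot("side","side7")
cv2.imwrite("pics/d10.png",cv2.resize(s[170:245,200:320],None,fx=6.6,fy=6.6,interpolation=cv2.INTER_CUBIC))
cv2.imwrite("pics/e3.png",cv2.resize(s[188:238,275:315],None,fx=11,fy=11,interpolation=cv2.INTER_CUBIC))
E
```

```text
[-0.56 -0.18 -2.86]
False [ 0.55723936 -0.04299191  0.07323707] 23.0917 [-0.2  -0.14 -1.79] [-0.039 -0.081  0.015]
```

View pics/d10.png

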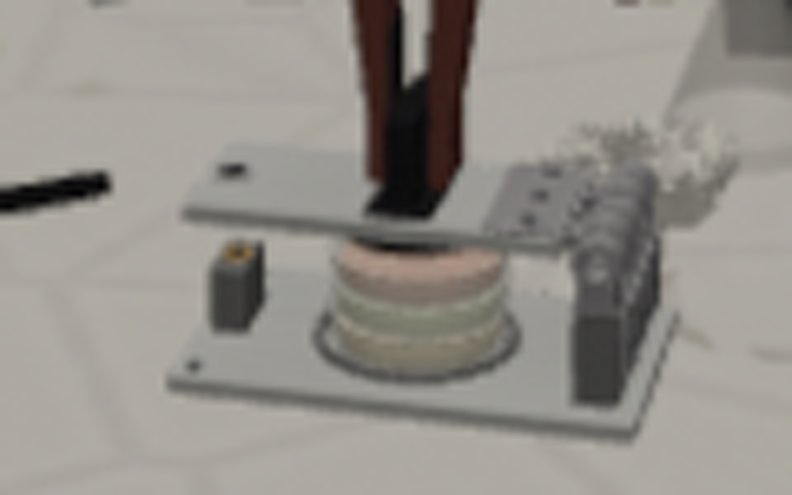

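View pics/e3.png

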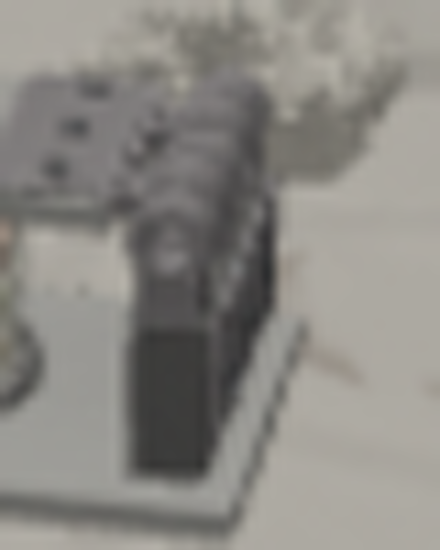

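```bash
python3 - <<'E'
from h import *
def W(o,yaw,P):
    a=np.radians(yaw);P=np.array(P)/1e3;c_,s_=np.cos(a),np.sin(a)
    return np.c_[o[0]+c_*P[:,0]-s_*P[:,1],o[1]+s_*P[:,0]+c_*P[:,1],o[2]+P[:,2]]
print("hold",proj("side",W((.5586,-.0434,.053),-11.36,[(-76,-30,14),(-76,-30,8),(57,-30,14),(-76,30,14),(70,-23.5,18),(-66,0,14)])).round(2).tolist())
print("clamp",proj("side",W((.5586,-.0434,0),-11.36,[(-82.5,-48,10),(82.5,-48,10),(70,-38,62),(70,-38,71),(63,-39,46),(79,-39,46),(-59,-14,36),(-73,-14,36)])).round(2).tolist())
s=cv2.imread("pics/side7.png")
cv2.imwrite("pics/e4.png",cv2.resize(s[186:236,218:262],None,fx=12,fy=12,interpolation=cv2.INTER_CUBIC))
E
```

```text
hold [[227.2, 200.42], [227.28, 202.83], [284.87, 205.92], [234.65, 190.58], [291.24, 203.64], [235.14, 195.76]]
clamp [[222.9, 226.06], [294.28, 233.84], [290.01, 210.03], [290.1, 206.29], [286.63, 216.51], [293.81, 217.23], [236.66, 210.62], [230.88, 210.04]]
```

View pics/e4.png

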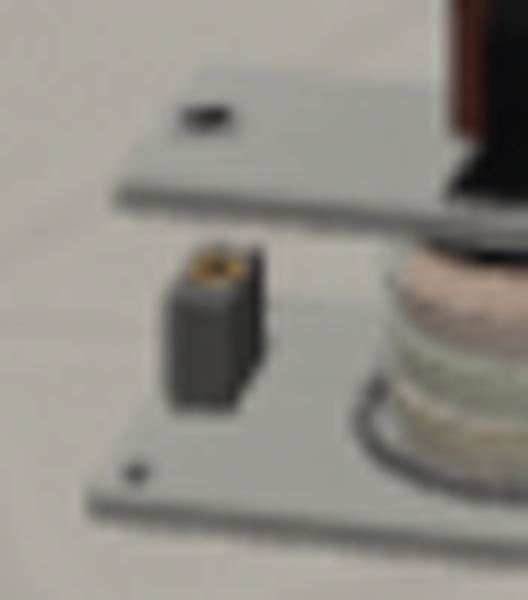

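```bash
python3 - <<'E'
from h import *
p=np.array([.5572,-.0430,.0730]); a=np.radians(-11.36); ax=np.array([np.cos(a),np.sin(a),0]); ay=np.array([-ax[1],ax[0],0])
p0=get_tcp_pos()
r=movel(list(p+.0065*ax),v=.01,until_force=4); p1=get_tcp_pos()
print(r,(p1-p0)@ax,(p1-p0)@ay,get_ft_force().round(2),get_ft_torque().round(3),get_time())
movel(list(p),v=.02); wait(.3); print(get_tcp_pos(),get_ft_force().round(2),get_grip_width())
E
```

```text
True 0.004292169805677703 -9.155216090432413e-05 [-0.45 -0.64 -2.07] [-0.043 -0.059 -0.017] 23.675
[ 0.5572222  -0.04302251  0.07298672] [-0.52 -0.25 -1.57] 0.13570006126278086
```

```bash
python3 - <<'E'
from h import *
wait(.5); s=shot("side","side8"); print(get_tcp_pos(),get_qvel().round(4),get_ft_force().round(2),get_time())
cv2.imwrite("pics/d11.png",cv2.resize(s[160:245,180:320],None,fx=5.6,fy=5.6,interpolation=cv2.INTER_CUBIC))
E
```

```text
[ 0.55719285 -0.04298798  0.07298011] [-0.0003 -0.0014 -0.0013 -0.0006  0.0013  0.0002] [ 0.6   0.74 -1.63] 24.875
```

View pics/d11.png

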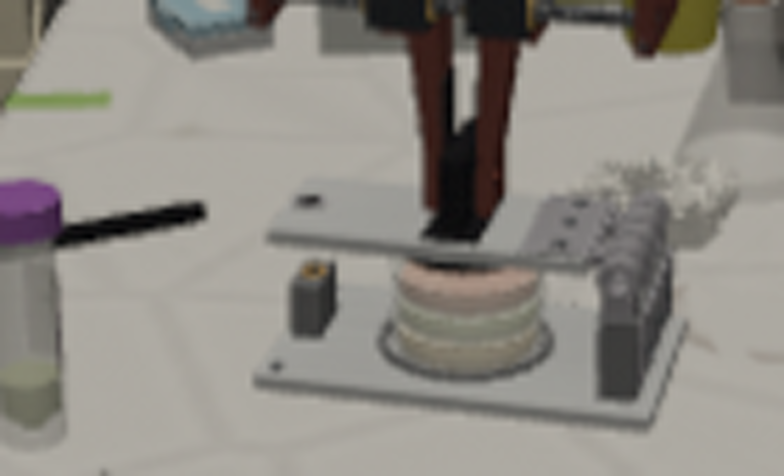

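The plate is level over the straight pile with its knuckles in the gaps. The tube and flask are still standing. I'm handing in.

```bash
python3 -c "
from station import *
job_done()"
```

```text
the job is handed in; nothing more can be done
```

I stacked both loose dishes on the one in the seat. I then took the hold-down plate by its grip, lowered its knuckles into the jamb gaps and handed in at about 25 s, still holding it.

**Pile:** The top view put the dish centres at (557.5, -43.0), (558.0, -43.5) and (558.1, -43.5) mm, so they agree within about 1 mm. The measured seat centre was (557.3, -43.4) mm.

**Hinge:**
- **Height:** the tool was 53.1 mm above its height at the grasp on the bench, where 53 mm was wanted.
- **Forward/back, by camera:** the side view put the plate and jamb in line within about 1 mm.
- **Forward/back, by touch:** I pushed gently forward until the force changed, which happened at 4.3 mm. Contact was expected at about 4 mm. The force reading after that stop was already small, so this is supporting evidence rather than proof.
- **Sideways:** I did not measure this closely. The knuckles entered the gaps without touching, which limits the error to about 2.5 mm.
- **Level and hold:** the plate looked level and clear of the dishes in the last side view, and the grip and wrist force were steady.

**Disagreement:** The top and side cameras differed by 1–2 mm along x, and the clamp's small block suggested about 1 mm more than the jamb did. I went by the jamb and plate as seen together in the side view.

The last side view shows the tube still standing and the visible part of the flask in place.

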